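Put the sharpening stone away in its case and shut the lid

ROBOT

A 6-joint arm with a two-finger parallel gripper is mounted at the origin on the work surface. World frame = base frame: x ahead of the robot, y to its left, z up, the work surface at z = 0. Lengths are in m, angles in rad, forces in N, time in s.
With the tool pointing down it reaches from about 0.35 to 0.8 m from the base axis. Payload 7.3 kg.
Tool frame: the origin (TCP) lies between the finger pads; the fingertips stand ctrl.finger_overhang ahead of it and the grasp point (between the pads) lies 3 mm ahead of it (ctrl.finger_overhang is the distance from the TCP to the fingertips, in m); z points along the fingers, y is the line along which they close (so a half turn about z gives the same grasp; the last joint's range is limited). The gripper opens to 85 mm and grips with 20 to 120 N. Pads are 22 mm wide; open, the fingers measure 114 mm over their backs; the gripper's body (76 mm by 85 mm) begins 54 mm behind the grasp point. The pads swing forward as they close: fully open they stand 13 mm farther back than shut.
Start: joints at [1.199, 0.342, 1.524, -0, 1.275, -0.146], TCP at [0.118, 0.512, 0.253] pointing down, gripper open.
Joint ranges: [-2.53, 2.53], [-0.77, 2.02], [0.04, 2.7], [-1, 4.14], [0.28, 2.66], [-3.11, 3.11]. Speed limits (rad/s): [2.57, 2.57, 3.14, 3.14, 3.14, 3.14].

INTERFACE

Orientations are given as [roll, pitch, yaw] about the fixed x, y, z axes, in that order (R = Rz(yaw) Ry(pitch) Rx(roll)).
In Python, from rig import ctrl gives the robot as it stands.
- The arm moves only by the shell command python3 -m creep 'ROWS' [FORCE]. ROWS is JSON, one flat list of numbers, 7 for each row, row after row: the turn, a rotation vector about the tool's x, y, z each as a share of 30 degrees, from -1 to 1, then the shift along the tool's x, y, z each as a share of 1000 mm, from -1 to 1, then the closure, from 0 (fully open) to 1 (shut). In form: [rx, ry, rz, tx, ty, tz, fingers, rx, ry, rz, tx, ty, tz, fingers, ...]. A call has 1 to 8 rows; each row is the pose to reach, as a shift and turn from the pose commanded when the call began, along the tool's axes at that moment; what a row does not reach only later rows make up. A row lasts 1/10 s, in which the tool goes at most 50 mm and 8.59 degrees, less where a joint would pass 70% of its speed; a pose out of reach is approached as far as the arm can. A call with a number of a shift or a turn outside -1 to 1 is refused whole. A call with a gripper value outside its range is refused whole. The fingers move at their own pace and stop on an object; FORCE is the grip in N (left out, the last holds). Time passes only in rows, so rows that repeat a pose let the fingers close. It gives the time, the measured TCP pose, the force, the opening and the grip force at its end, in the units of the state.
- ctrl.get_obs(): the state, without advancing time (a new reading comes with each control period).
- ctrl.read_camera(name): name is "side" or "top" or "wrist"; returns (picture, depth): 384x512x3 uint8, red, green, blue; 384x512 float32, m along the optical axis (not along the pixel's ray), 0 where there is no reading.
- ctrl.camera_info(name): a dict with "fx", "fy", "cx", "cy" (pixels), "view" (4x4, takes a point from world to camera coordinates); the wrist camera has in their place "hand_eye" (4x4, takes a point from camera to tool coordinates, whose origin is the TCP and whose axes are the flange's). Camera axes: x right, y down, z forward; pixel columns grow to the right and rows downward; lengths in m; the calibration is good to about 2 mm. A picture is of the moment at which its call begins: read the wrist's pose just before it. camera_info takes no time and is no camera call.
- ctrl.sign_off(): hands the job in; it is judged then, once.
The state is a dict: "time_s": time; "q": joint angles; "qvel": joint speeds; "joint_efforts": joint torques, N m; "tool_pos": TCP position; "orientation": TCP orientation; "contact_force": force on the tool from outside, world axes, zero at the start; "ft_torque": the same for the moment, N m; "width": finger opening in m; "gripper_force": force on a finger pad.
Only numpy, scipy, OpenCV 4.12 (cv2) and the standard library are available. Lean on these libraries where they do the work, as an engineer would, in place of code of your own. Each camera call takes 0.05 s, during which the arm holds its last target. There are 200 camera calls.

TASK

Three sharpening stones are drying on the sloping rack; find the one whose size fits the bed of the open wooden case, carry it over and lay it flat in the bed, setting it down by hand rather than dropping it. Then close the hinged lid gently, without slamming it, until it is fully shut, and let go. Leave the other two stones on the rack and do not disturb the other things on the bench.

Things in the scene. Friction and masses are not known exactly. Their poses are not given: they have to be found in the camera images.
- case: dark wooden case fixed to the bench, 88 mm (x) by 196 mm (y), base 32 mm high. Origin: centre of its underside; y along its length, x across towards the hinged side (away from the robot), z up. In its top a rectangular bed 168 mm (y) by 56 mm (x), 12 mm deep, floor 20 mm above the bench; a stone in it stands 20 mm above the rim. Long-side walls 16 mm thick, end walls 14 mm.
- case_bed (a point): centre of the bed's floor, 20 mm above the bench; axes as the case
- lid (a joint): hinge of the lid (rad): 0 is fully shut, grows as it opens, 2.5 is the stop; starts open, leaning back at 2.15 to 2.4. The hinge is stiff (0.16 N m) so the lid stays at any angle and must be brought down all the way.
- lid_hinge (a point): middle of the hinge line, at the case's (44, 0, 32) mm; the line runs along the case's y. Its axes turn with the lid: when shut, those of the case. The lid is a hollow wooden shell, outside 88 by 196 mm and 32 mm high, inside 68 by 176 mm and 24 mm deep, about 0.2 kg.
- lid_grip (a point): point in the wooden tongue at the middle of the lid's free edge, at (-112, 0, 16) mm from lid_hinge in the lid's axes (z from the rim plane). The tongue is 40 mm wide (along the hinge line), 16 mm thick and sticks out 36 mm; the point is 24 mm out from the edge, 12 mm from the tongue's end. It can be pinched across its 40 mm width from above at every lid angle.
- rack: fixed plywood drying rack, 270 mm wide (y), about 190 mm deep (x). Origin: centre of its foot on the bench; z up, x up the slope, roughly to the robot's left. Its board slopes 30 degrees, from 22 mm above the bench at x = -95 mm up to 127 mm at x = 87 mm; a lip 16 mm high stops the stones at the low end. They lie at y = -90, 0 and 90 mm with 40 mm gaps.
- stone_short: short grey sharpening stone, a plain block 125 mm long, 50 mm wide, 32 mm thick, 0.4 to 0.7 kg. Origin: middle of the underside at the end that is low on the rack; x along the length (up the slope at the start), y across, z out of the upper face. Starts flat on the sloping rack, low end at the lip, in any of its three places.
- stone_medium: medium-length grey sharpening stone, a plain block 160 mm long, 50 mm wide, 32 mm thick, 0.4 to 0.7 kg. Origin: middle of the underside at the end that is low on the rack; x along the length (up the slope at the start), y across, z out of the upper face. Starts flat on the sloping rack, low end at the lip, in any of its three places.
- stone_long: long grey sharpening stone, a plain block 195 mm long, 50 mm wide, 32 mm thick, 0.4 to 0.7 kg. Origin: middle of the underside at the end that is low on the rack; x along the length (up the slope at the start), y across, z out of the upper face. Starts flat on the sloping rack, low end at the lip, in any of its three places.
- stone_short_mid (a point): centre of the volume of the 125 mm stone; axes as the stone
- stone_medium_mid (a point): centre of the volume of the 160 mm stone; axes as the stone
- stone_long_mid (a point): centre of the volume of the 195 mm stone; axes as the stone
- tin: upright tin, 80 mm diameter, 90 mm high, origin under its centre; leave alone
- jar: small upright jar, 56 mm diameter, 60 mm high, origin under its centre; leave alone
- brush: brush, 180 mm long, lying beyond the far side of the rack; leave alone
- driver: screwdriver, 190 mm long, lying on the robot's side of the case; leave alone
- offcut: wooden offcut 180 by 35 by 20 mm, lying beyond the case; leave alone
Mind the look-alikes: they are no part of the job. What is shaped like the case but red is not meant.

How it is judged:
On the way, in this order (a step that is already met when the one before it is completed fails the run):
1. the fitting stone is lowered into the bed while the fingers still hold it (its underside within 15 mm of the bed's floor) (x of stone_medium_mid in the frame of case between -0.012 and 0.012 m and y of stone_medium_mid in the frame of case between -0.015 and 0.015 m and z of stone_medium_mid in the frame of case below 0.051 m and contact force between the fingers and stone_medium above 1 N), for 0.03 s.
2. the stone lies flat in the bed and is let go, with the lid still open (x of stone_medium_mid in the frame of case between -0.006 and 0.006 m and y of stone_medium_mid in the frame of case between -0.008 and 0.008 m and z of stone_medium_mid in the frame of case between 0.033 and 0.039 m and angle between the x axis of stone_medium and the y axis of case, either way round below 0.09 rad and angle between the z axis of stone_medium and the z axis of case, either way round below 0.06 rad and contact force between the fingers and stone_medium below 0.5 N and value of joint lid above 1 rad), for 0.1 s.
At the end, for the whole second after the job is handed in: The 160 mm stone rests flat in the bed (centre within 6 mm across, 8 mm along, 3 mm in height; 0.09 rad of the bed's length, 0.06 rad of level), the lid is shut within 0.05 rad, and the other two stones are within 30 mm of where they started on the rack (x of stone_medium_mid in the frame of case between -0.006 and 0.006 m and y of stone_medium_mid in the frame of case between -0.008 and 0.008 m and z of stone_medium_mid in the frame of case between 0.033 and 0.039 m and angle between the x axis of stone_medium and the y axis of case, either way round below 0.09 rad and angle between the z axis of stone_medium and the z axis of case, either way round below 0.06 rad and linear speed of stone_medium below 0.02 m/s and value of joint lid below 0.05 rad and distance of each of stone_short_mid, stone_long_mid from where it was at the start of the episode below 0.03 m); the robot touches nothing.
It fails at once if the lid is slammed (closing faster than 5 rad/s) (velocity of joint lid below -5 rad/s).
It fails at once if another thing on the bench is pushed more than 40 mm away (distance of any of tin, jar, brush, driver, offcut from where it was at the start of the episode above 0.04 m).
It also fails if it takes over 64 s, if anything falls off the work surface, if the arm or the gripper's body presses on something with over 40 N, if the wrist force passes 120 N, or if a joint passes its speed limit or range.

## Working session

There is one attempt and no reset: what is moved stays moved. The work goes in short steps, Python scripts to look and compute and a shell command to move; the robot and the scene stay as the last step left them, time stands still between calls to the robot, and variables do not carry over. Pictures are saved under pics/ and viewed, at most 14 in all, crops included, and the job is handed in when it is done.

```bash
mkdir -p pics; python3 - <<'E'
from rig import ctrl
import cv2,numpy as np
print(ctrl.get_obs(),ctrl.finger_overhang)
for n in("top","side"):
    p,d=ctrl.read_camera(n); i=ctrl.camera_info(n); print(n,i)
    np.savez(f"pics/{n}0.npz",p=p,d=d); cv2.imwrite(f"pics/{n}0.png",cv2.resize(p[:,:,::-1],(800,600),interpolation=cv2.INTER_CUBIC))
print(ctrl.camera_info("wrist"))
E
```

```text
{'time_s': 0.0, 'q': array([ 1.19899208e+00,  3.42732143e-01,  1.52500389e+00, -7.75162263e-07,
        1.27542000e+00, -1.46012901e-01]), 'qvel': array([-0.00065287, -0.00025465,  0.00149937,  0.00011497, -0.00021292,
        0.00097075]), 'joint_efforts': array([ 1.63484667e-03, -4.33679903e+01, -2.46021348e+01,  2.56192618e-05,
        7.72065920e-03, -3.75067955e-06]), 'tool_pos': array([0.11738614, 0.51133185, 0.25262563]), 'orientation': array([-3.14004580e+00, -2.26730645e-04,  2.91580136e+00]), 'contact_force': array([ 0.27217738, -0.20966261,  0.62673479]), 'ft_torque': array([-0.04056099, -0.0304359 , -0.03787102]), 'gripper_force': 0.0, 'width': 0.0855814488328377} 0.022
top {'fx': 436.9266159319755, 'fy': 436.9266159319755, 'cx': 262.78750717152445, 'cy': 190.6660798041752, 'view': array([[-0.01384481, -0.9998646 , -0.00889353,  0.02815558],
       [-0.99044318,  0.01493391, -0.13711046,  0.52988289],
       [ 0.13722471,  0.00691027, -0.99051584,  1.44256573],
       [ 0.        ,  0.        ,  0.        ,  1.        ]])}
side {'fx': 403.06006376619456, 'fy': 403.06006376619456, 'cx': 260.22449232162757, 'cy': 190.68757329651, 'view': array([[ 0.79819205, -0.60203614, -0.02102236, -0.40771782],
       [-0.43792541, -0.55594028, -0.70650672,  0.28010497],
       [ 0.4136554 ,  0.57313427, -0.70739403,  0.89703977],
       [ 0.        ,  0.        ,  0.        ,  1.        ]])}
{'fx': 319.4350749985802, 'fy': 319.4350749985802, 'cx': 260.5216558422662, 'cy': 190.55196342082272, 'hand_eye': array([[ 2.75223249e-04, -9.64274114e-01, -2.64906317e-01,
         6.62923521e-02],
       [ 9.99999917e-01,  3.44604596e-04, -2.15434898e-04,
        -1.15294176e-03],
       [ 2.99026230e-04, -2.64906236e-01,  9.64274129e-01,
        -1.20201841e-01],
       [ 0.00000000e+00,  0.00000000e+00,  0.00000000e+00,
         1.00000000e+00]])}
```

View pics/top0.png

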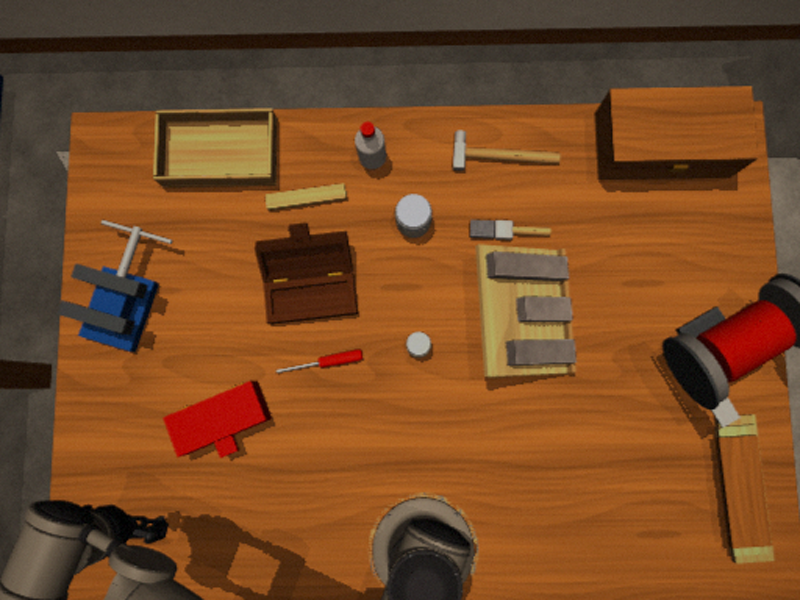

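View pics/side0.png

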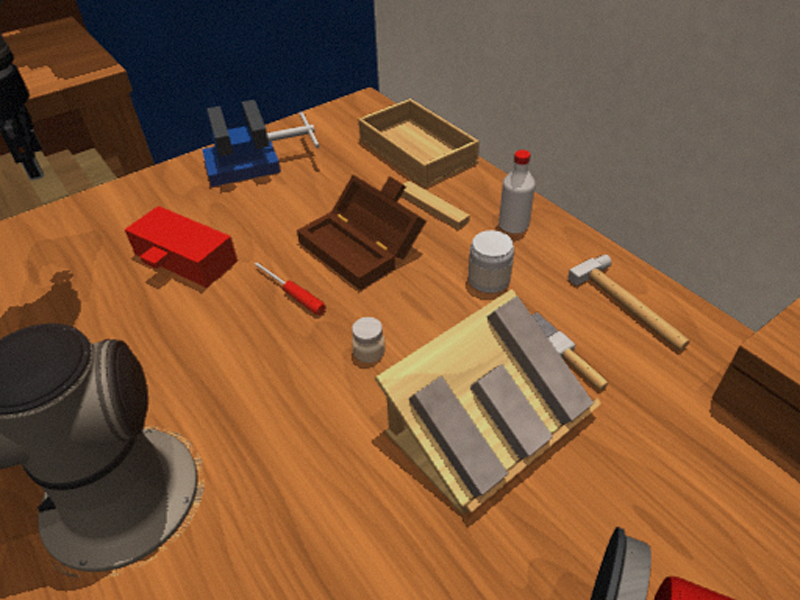

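The top view shows the rack on the right with its low end to the right. The stones on it are long (530,265), short (547,308) and medium (542,352). The brown case is at (310,300) with its lid open and its tongue at (300,233), the driver at (320,362) and the jar at (418,345). The side view agrees on which stone is the medium one, the one nearest the robot at (458,435).

```bash
cat >h.py <<'E'
import numpy as np,cv2
from scipy.spatial.transform import Rotation as Ro
from rig import ctrl
def T(o):
    M=np.eye(4);M[:3,:3]=Ro.from_euler('xyz',o['orientation']).as_matrix();M[:3,3]=o['tool_pos'];return M
def cloud(d,i,W):
    v,u=np.indices(d.shape);P=np.stack([(u-i['cx'])/i['fx']*d,(v-i['cy'])/i['fy']*d,d],-1)
    return P@W[:3,:3].T+W[:3,3]
def shot(n):
    o=ctrl.get_obs();p,d=ctrl.read_camera(n);i=ctrl.camera_info(n)
    W=T(o)@i['hand_eye'] if n=='wrist' else np.linalg.inv(i['view'])
    return p,d,cloud(d,i,W)
def tri(views): # [(W,info,(u,v)),...] least-squares ray crossing
    A=np.zeros((3,3));b=np.zeros(3)
    for W,i,(u,v) in views:
        r=W[:3,:3]@[(u-i['cx'])/i['fx'],(v-i['cy'])/i['fy'],1];r/=np.linalg.norm(r);N=np.eye(3)-np.outer(r,r);A+=N;b+=N@W[:3,3]
    return np.linalg.solve(A,b)
def plan(pos,rpy):
    o=ctrl.get_obs();M=T(o);R=M[:3,:3]
    t=R.T@(np.array(pos)-M[:3,3]);w=(Ro.from_matrix(R.T)*Ro.from_euler('xyz',rpy)).as_rotvec()
    print('shift m',t.round(4),'turn /30deg',(w/np.radians(30)).round(3),'t',round(o['time_s'],2))
E
python3 - <<'E'
from h import *
for n,pts in (('top',{'low far':(575,343),'low near':(575,362),'up near':(509,365),'up far':(508,342),'mid':(542,352),'bed':(311,303),'tongue':(300,230),'jar':(418,340),'tin':(413,212)}),('side',{'low near':(475,497),'low far':(507,480),'up':(413,390),'upfar':(441,378),'mid':(458,432),'bed':(342,250)})):
    z=np.load(f'pics/{n}0.npz');i=ctrl.camera_info(n);C=cloud(z['d'],i,np.linalg.inv(i['view']))
    for k,(u,v) in pts.items(): print(n,k,C[int(v/1.5625),int(u/1.5625)].round(3))
E
```

```text
top low far [ 0.432 -0.339 -0.   ]
top low near [ 0.389 -0.327  0.042]
top up near [ 0.382 -0.176  0.105]
top up far [ 0.429 -0.177  0.109]
top mid [ 0.407 -0.245  0.098]
top bed [0.528 0.239 0.019]
top tongue [0.668 0.25  0.108]
top jar [0.439 0.008 0.057]
top tin [0.708 0.013 0.095]
side low near [ 0.384 -0.322  0.033]
side low far [ 0.435 -0.329  0.032]
side up [ 0.394 -0.172  0.106]
side upfar [ 0.426 -0.195  0.132]
side mid [ 0.406 -0.257  0.092]
side bed [0.525 0.233 0.02 ]
```

```bash
python3 -c "
from h import *
plan([.52,.235,.27],[3.1416,0,1.571])"
```

```text
shift m [-0.4542 -0.1792 -0.0171] turn /30deg [-3.000e-03  2.000e-03  2.568e+00] t 0.1
```

```bash
python3 -m creep '[0,0,1,-0.36,-0.14,-0.015,0, 0,0,1,-0.36,-0.14,-0.015,0, 0,0,1,-0.36,-0.14,-0.015,0, 0,0,1,-0.36,-0.14,-0.015,0, 0,0,1,-0.36,-0.14,-0.015,0, 0,0,1,-0.36,-0.14,-0.015,0, 0,0,1,-0.36,-0.14,-0.015,0, 0,0,1,-0.36,-0.14,-0.015,0]'; python3 -c "
from h import *
plan([.52,.235,.27],[3.1416,0,1.571])"
```

```text
time_s: 0.9
tool_pos: [0.4391, 0.2925, 0.2681]
orientation: [-3.141, 0.0, 2.391]
contact_force: [-0.4, 1.2, 0.5]
width: 0.0853
gripper_force: 0.0
shift m [-0.0984  0.0131 -0.0019] turn /30deg [-0.000e+00  1.000e-03  1.565e+00] t 0.9
```

```bash
python3 -m creep '[0,0,1,-0.1,0.013,0,0, 0,0,1,-0.1,0.013,0,0, 0,0,1,-0.1,0.013,0,0, 0,0,1,-0.1,0.013,0,0, 0,0,1,-0.1,0.013,0,0]'; python3 -m creep '[0,0,0.565,0,0,0,0, 0,0,0.565,0,0,0,0, 0,0,0.565,0,0,0,0, 0,0,0.565,0,0,0,0, 0,0,0.565,0,0,0,0]'; python3 - <<'E'
from h import *
o=ctrl.get_obs()
p,d,C=shot('wrist'); np.savez('pics/w1.npz',p=p,d=d,C=C,W=T(o)@ctrl.camera_info('wrist')['hand_eye']); cv2.imwrite('pics/w1.png',cv2.resize(p[:,:,::-1],(800,600),interpolation=cv2.INTER_CUBIC)); print(o['q'])
E
```

```text
time_s: 1.4
tool_pos: [0.5192, 0.2355, 0.2676]
orientation: [-3.14, -0.0, 1.867]
contact_force: [0.3, -0.8, -0.8]
width: 0.0852
gripper_force: 0.0
time_s: 1.9
tool_pos: [0.519, 0.2362, 0.2683]
orientation: [-3.142, -0.0, 1.577]
contact_force: [-0.0, -0.5, 0.1]
width: 0.0855
gripper_force: 0.0
[2.92713813e-01 4.14994568e-01 1.37064856e+00 4.46853500e-05
 1.35600589e+00 2.86749301e-01]
```

View pics/w1.png

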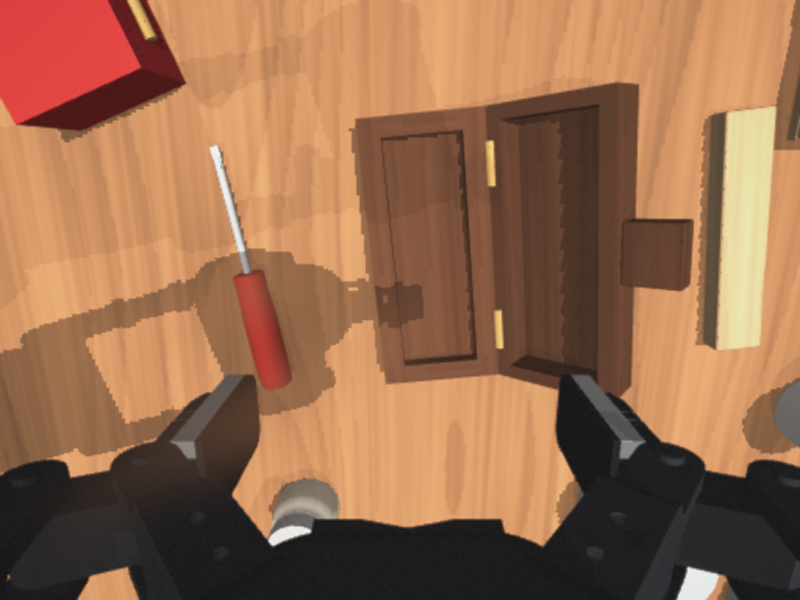

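The wrist view shows the bed's rim corners at about (382,138), (461,131), (476,358) and (404,364), the tongue at (657,254) and the driver at (250,290). I'll enlarge the case.

```bash
python3 - <<'E'
from h import *
z=np.load('pics/w1.npz');p,C=z['p'],z['C']
cv2.imwrite('pics/w1c.png',cv2.convertScaleAbs(cv2.resize(p[60:255,220:460,::-1],None,fx=3,fy=3,interpolation=cv2.INTER_CUBIC)[:600],alpha=2.2))
Z=C[...,2]; reg=np.zeros(Z.shape,bool);reg[60:255,220:330]=1
rim=reg&(abs(Z-.032)<.005)&(C[...,0]<.575); fl=reg&(abs(Z-.020)<.004)&(C[...,0]<.575)
for n,m in(('rim',rim),('floor',fl)):
    n_,lab,st,_=cv2.connectedComponentsWithStats(m.astype('u1'));k=1+st[1:,4].argmax();P=C[lab==k]
    c,s,a=cv2.minAreaRect((P[:,:2]*1000).astype('f4'));print(n,len(P),c,s,a,np.median(P[:,2]).round(4))
E
```

```text
rim 5552 (537.8660278320312, 236.28558349609375) (91.60462188720703, 196.6154022216797) 5.3485565185546875 0.0316
floor 7001 (536.8171997070312, 235.98670959472656) (56.266510009765625, 168.7842254638672) 5.805517673492432 0.0196
```

View pics/w1c.png

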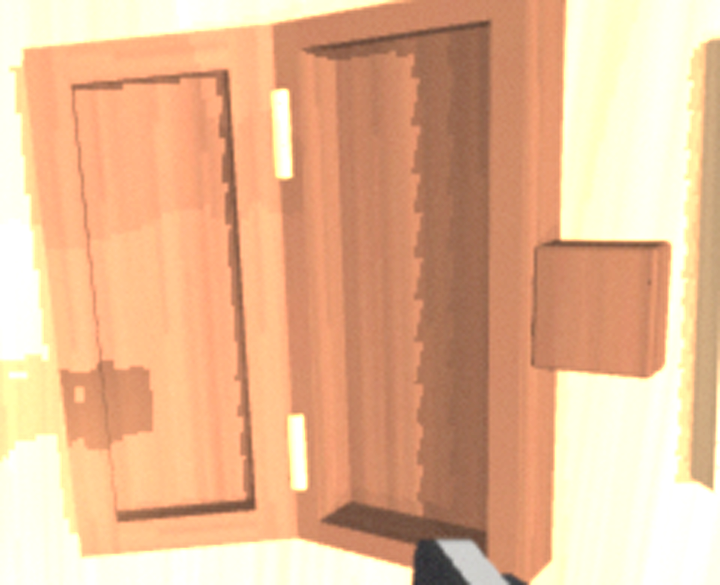

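The bed shows clearly in depth: centre at about (0.537, 0.236), floor z = 0.0196, yaw about 5.7°. Now I'll move over the rack.

```bash
python3 -m creep '[0,0,0,-0.4,-0.095,0,0, 0,0,0,-0.4,-0.095,0,0, 0,0,0,-0.4,-0.095,0,0, 0,0,0,-0.4,-0.095,0,0, 0,0,0,-0.4,-0.095,0,0, 0,0,0,-0.4,-0.095,0,0, 0,0,0,-0.4,-0.095,0,0, 0,0,0,-0.4,-0.095,0,0]'; python3 -m creep '[0,0,0,-0.085,-0.02,0,0, 0,0,0,-0.085,-0.02,0,0, 0,0,0,-0.085,-0.02,0,0, 0,0,0,-0.085,-0.02,0,0, 0,0,0,-0.085,-0.02,0,0]'; python3 - <<'E'
from h import *
z=np.load('pics/w1.npz');W=z['W'];i=ctrl.camera_info('wrist');c=[]
for u,v in((72,87),(223,72),(255,508),(117,520)):
    r=W[:3,:3]@[(220+u/3-i['cx'])/i['fx'],(60+v/3-i['cy'])/i['fy'],1];c.append((W[:3,3]+r*(.0318-W[2,3])/r[2])[:2])
c=np.array(c)*1000;print('rim corners',c.round(1),c.mean(0),cv2.minAreaRect(c.astype('f4')))
o=ctrl.get_obs()
p,d,C=shot('wrist'); np.savez('pics/w2.npz',p=p,d=d,C=C,W=T(o)@i['hand_eye']); cv2.imwrite('pics/w2.png',cv2.resize(p[:,:,::-1],(800,600),interpolation=cv2.INTER_CUBIC)); print(o['q'])
E
```

```text
time_s: 2.75
tool_pos: [0.4267, -0.1551, 0.2686]
orientation: [3.141, 0.0, 1.575]
contact_force: [0.1, 0.7, 0.1]
width: 0.0853
gripper_force: 0.0
time_s: 3.25
tool_pos: [0.4078, -0.2374, 0.2682]
orientation: [-3.142, -0.001, 1.574]
contact_force: [0.4, 0.1, -0.3]
width: 0.0857
gripper_force: 0.0
rim corners [[501.3 315.9]
 [554.7 321.3]
 [573.1 156. ]
 [518.1 150.5]] [536.78765358 235.90001969] ((537.2015991210938, 235.92926025390625), (55.35719680786133, 166.34487915039062), 5.798018932342529)
[-6.90091753e-01  2.32065481e-01  1.63638021e+00  4.57180275e-04
  1.27351592e+00 -6.93825900e-01]
```

View pics/w2.png

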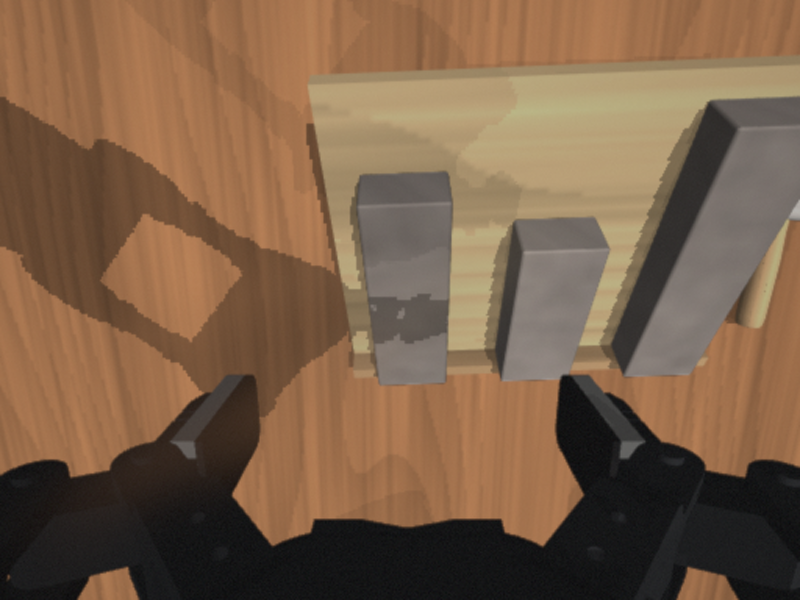

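The wrist view shows the medium stone's top face with corners (358,205), (452,204), (446,384) and (379,385). The short stone is at (555,300) and the long one at (700,240). I'll fit the face plane and cross-check it in the top view.

```bash
python3 - <<'E'
from h import *
z=np.load('pics/w2.npz');C=z['C'];W=z['W'];i=ctrl.camera_info('wrist')
P=C[140:240,242:284][z['d'][140:240,242:284]>0]
c=P.mean(0)
for _ in range(5):
    n=np.linalg.svd(P-c)[2][2];n*=np.sign(n[2]);r=(P-c)@n;k=abs(r)<.004;P=P[k];c=P.mean(0)
print('n',n,'slope',np.degrees(np.arccos(n[2])),'yaw of -n',np.degrees(np.arctan2(-n[1],-n[0])))
# mask of all pixels on this plane near
m=np.zeros(z['d'].shape,'u1');m[120:252,215:300]=1
m=m&(abs((C-c)@n)<.004);Q=C[m>0]
ux=np.array([0,1,0.])-n*n[1];ux/=np.linalg.norm(ux);uy=np.cross(n,ux)
q=np.c_[(Q-c)@ux,(Q-c)@uy]*1000;ctr,s,a=cv2.minAreaRect(q.astype('f4'));print(ctr,s,a)
print('face centre',c+ux*ctr[0]/1000+uy*ctr[1]/1000)
K=[]
for u,v in((358,205),(452,204),(446,384),(379,385)):
    d=W[:3,:3]@[(u/1.5625-i['cx'])/i['fx'],(v/1.5625-i['cy'])/i['fy'],1];K.append(W[:3,3]+d*((c-W[:3,3])@n)/(d@n))
K=np.array(K);print(K.round(4),K.mean(0));up=(K[0]+K[1]-K[2]-K[3])/2;print(up,np.linalg.norm(up))
# top cam cross check
t=np.load('pics/top0.npz');j=ctrl.camera_info('top');Ct=cloud(t['d'],j,np.linalg.inv(j['view']))
q=Ct[221:231,332:360].reshape(-1,3);print('top cam plane offset mm',np.median((q-c)@n)*1000)
V=j['view'];a=K.mean(0)@V[:3,:3].T+V[:3,3];print('proj in top0.png',(np.array([a[0],a[1]])/a[2]*j['fx']+[j['cx'],j['cy']])*1.5625)
E
```

```text
n [ 0.02143648 -0.49982551  0.86586081] slope 30.018855821912393 yaw of -n 92.45579180711471
(-9.036201477050781, 0.9703998565673828) (160.95822143554688, 49.978851318359375) 2.778297185897827
face centre [ 0.40907937 -0.26193264  0.08965525]
[[ 0.3829 -0.1936  0.1297]
 [ 0.4311 -0.193   0.1289]
 [ 0.4374 -0.331   0.0491]
 [ 0.3878 -0.3315  0.05  ]] [ 0.40980215 -0.26229241  0.08942968]
[-0.00559449  0.13792471  0.07975672] 0.15942289305829047
top cam plane offset mm -2.358966426870555
proj in top0.png [548.24158749 350.17860205]
```

```bash
cat >>h.py <<'E'
S=np.array([.4095,-.2621,.0896]);N=np.array([.0214,-.4998,.8659])
def stone_rot():
    x=np.array([-.035,.865,.5]);x-=N*(x@N);x/=np.linalg.norm(x);z=-N/np.linalg.norm(N);return Ro.from_matrix(np.c_[x,np.cross(z,x),z]).as_euler('xyz')
E
python3 - <<'E'
from h import *
z=np.load('pics/w2.npz');i=ctrl.camera_info('wrist');H=i['hand_eye'];C=cloud(z['d'],i,H)
for a,b in((60,220),(290,460)):
    P=C[225:384,a:b].reshape(-1,3);P=P[(z['d'][225:384,a:b].ravel()>0)&(P[:,2]<.06)&(abs(P[:,1])<.075)]
    k=P[P[:,2]>P[:,2].max()-.004];print('tip',P[:,2].max(),k.min(0).round(4),k.max(0).round(4))
print(stone_rot());plan(S+N*.085,stone_rot())
E
```

```text
tip 0.009926301107934465 [-0.0119 -0.0428  0.006 ] [ 0.0089 -0.0418  0.0099]
tip 0.010021115847225537 [-0.0122  0.0428  0.006 ] [0.0089 0.0436 0.01  ]
[-3.14041668 -0.52388365  1.61123652]
shift m [-0.0675  0.0031  0.1051] turn /30deg [ 0.021  1.    -0.068] t 3.3
```

```bash
python3 -m creep '[0.02,1,-0.068,-0.0675,0.003,0.08,0.1, 0.02,1,-0.068,-0.0675,0.003,0.08,0.1, 0.02,1,-0.068,-0.0675,0.003,0.1,0.1, 0.02,1,-0.068,-0.0675,0.003,0.105,0.1, 0.02,1,-0.068,-0.0675,0.003,0.105,0.1, 0.02,1,-0.068,-0.0675,0.003,0.105,0.1]' 60; python3 - <<'E'
from h import *
plan(S+N*.001,stone_rot())
p,d,C=shot('wrist'); np.savez('pics/w3.npz',p=p,d=d,C=C); cv2.imwrite('pics/w3.png',p[:,:,::-1])
E
```

```text
time_s: 3.9
tool_pos: [0.4113, -0.3051, 0.1634]
orientation: [-3.14, -0.522, 1.61]
contact_force: [-0.9, 0.5, 0.5]
width: 0.0769
gripper_force: 0.0
shift m [ 0.0005 -0.      0.0844] turn /30deg [ 0.001  0.003 -0.001] t 3.9
```

View pics/w3.png

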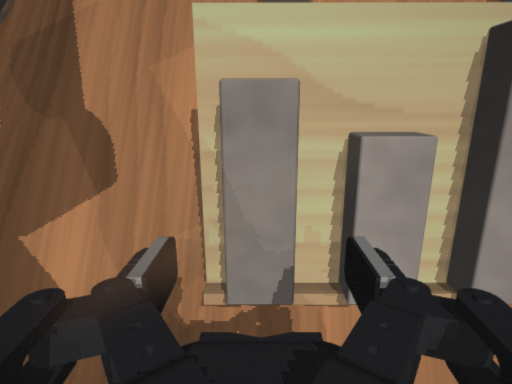

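The stone is centred between the open fingers, spanning columns 220–298. I'll descend and grip.

```bash
python3 -c "
from h import *
C=np.load('pics/w3.npz')['C'];q=C[120:220,235:285].reshape(-1,3);print('face offset mm',np.median((q-S)@N)*1000)"
python3 -m creep '[0,0,0,0,0,0.04,0.1, 0,0,0,0,0,0.07,0.1, 0,0,0,0,0,0.084,0.1, 0,0,0,0,0,0.084,0.1, 0,0,0,0,0,0.084,0.7, 0,0,0,0,0,0.084,0.7, 0,0,0,0,0,0.084,0.7, 0,0,0,0,0,0.084,0.7]' 60; python3 -m creep '[0,0,0,0,0,0,0.7, 0,0,0,0,0,0,0.7]'
```

```text
face offset mm -0.0928895212945383
time_s: 4.75
tool_pos: [0.4097, -0.2649, 0.0925]
orientation: [3.14, -0.521, 1.61]
contact_force: [0.7, -0.4, 7.3]
width: 0.0488
gripper_force: 64.2
time_s: 4.95
tool_pos: [0.4097, -0.2648, 0.0925]
orientation: [3.14, -0.521, 1.61]
contact_force: [0.3, -0.2, 6.7]
width: 0.0485
gripper_force: 64.2
```

```bash
python3 -m creep '[0,0,0,0,0,-0.02,0.7, 0,0,0,0,0,-0.05,0.7, 0,0,0,0,0,-0.09,0.7, 0,0,0,0,0,-0.12,0.7, 0,0,0,0,0,-0.12,0.7, 0,0,0,0,0,-0.12,0.7]'; python3 - <<'E'
from h import *
o=ctrl.get_obs();i=ctrl.camera_info('wrist')
p,d=ctrl.read_camera('wrist');C=cloud(d,i,i['hand_eye']);cv2.imwrite('pics/w4.png',p[:,:,::-1]);np.savez('pics/w4.npz',p=p,d=d,C=C)
z=C[100:200,235:285].reshape(-1,3);c=z.mean(0);n=np.linalg.svd(z-c)[2][2];print('face in tool',c,n)
m=np.zeros(d.shape,'u1');m[:,200:320]=1;m&=(abs((C-c)@n)<.004).astype('u1');n_,lab,st,_=cv2.connectedComponentsWithStats(m);k=1+st[1:,4].argmax();Q=C[lab==k];print(cv2.minAreaRect((Q[:,:2]*1000).astype('f4')),Q.max(0),Q.min(0))
print(o['contact_force'],o['ft_torque'])
E
```

```text
time_s: 5.55
tool_pos: [0.4112, -0.3239, 0.194]
orientation: [-3.14, -0.523, 1.608]
contact_force: [-0.8, -0.4, -6.8]
width: 0.0489
gripper_force: 64.9
face in tool [ 4.78214124e-02 -2.67381856e-05  3.45876184e-03] [ 6.86962122e-04 -9.99978848e-01 -6.46774299e-03]
((76.29761505126953, -0.41719722747802734), (8.733680725097656, 231.54270935058594), 89.62854766845703) [0.19205497 0.00438752 0.33669674] [-0.03947251 -0.00550154 -0.12090703]
[-0.8483597  -0.38351989 -6.8077738 ] [-0.815362   -0.02950232  0.00251083]
```

View pics/w4.png

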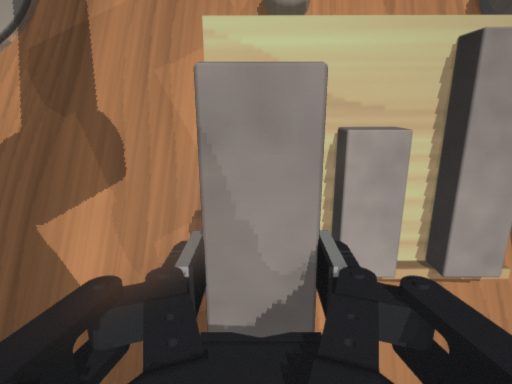

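```bash
python3 - <<'E'
from h import *
z=np.load('pics/w4.npz');C=z['C'];i=ctrl.camera_info('wrist');H=i['hand_eye']
P=C[70:215,210:310].reshape(-1,3);P=P[P[:,2]<.03];A=np.c_[P[:,:2],np.ones(len(P))];s=np.linalg.lstsq(A,P[:,2],rcond=None)[0];k=abs(A@s-P[:,2])<.003;s=np.linalg.lstsq(A[k],P[k,2],rcond=None)[0]
print('z=ax+by+c',s,k.mean())
n=np.array([-s[0],-s[1],1]);
for u,v in((196,63.5),(326.5,63.5),(208,333),(315,333),(201,200),(323,200)):
    d=H[:3,:3]@[(u-i['cx'])/i['fx'],(v-i['cy'])/i['fy'],1];t=(s[2]-n@H[:3,3])/(n@d);print((H[:3,3]+t*d).round(4))
on=(abs(C[...,2]-(s[0]*C[...,0]+s[1]*C[...,1]+s[2]))<.004)&(abs(C[...,1])<.04)&(C[...,0]<.12);Q=C[on];print(np.percentile(Q[:,0],[0,.5,99.5,100]),Q[Q[:,0]>.03][:,1].min(),Q[Q[:,0]>.03][:,1].max())
E
```

```text
z=ax+by+c [-0.00171207  0.00238326  0.00393517] 0.9944137931034482
[ 0.0795 -0.0232  0.0037]
[0.0795 0.0245 0.0039]
[-0.0369 -0.0239  0.0039]
[-0.037   0.0256  0.0041]
[ 0.0274 -0.0239  0.0038]
[0.0273 0.0259 0.004 ]
[-0.03947251 -0.03624947  0.07974492  0.08033706] -0.024756725086721932 0.02545428919292491
```

```bash
python3 -c "
from h import *
plan([.5369,.236,.25],[3.1416,0,1.672]); plan([.411,-.3,.26],[3.1416,0,1.62])"
```

```text
shift m [0.5078 0.1473 0.2282] turn /30deg [ 0.027 -1.003 -0.118] t 5.6
shift m [ 0.0534  0.0008 -0.0462] turn /30deg [ 1.000e-03 -1.003e+00 -2.100e-02] t 5.6
```

```bash
python3 -m creep '[0,0,0,0.05,0,-0.046,0.7, 0,-0.3,0,0.053,0,-0.046,0.7, 0,-0.6,0,0.053,0,-0.046,0.7, 0,-0.85,-0.01,0.053,0,-0.046,0.7, 0,-1,-0.02,0.053,0,-0.046,0.7, 0,-1,-0.02,0.053,0,-0.046,0.7]';python3 -c "
from h import *
plan([.5369,.236,.25],[3.1416,0,1.672])"
```

```text
time_s: 6.2
tool_pos: [0.4099, -0.2975, 0.2596]
orientation: [-3.141, -0.003, 1.623]
contact_force: [-0.5, 0.8, -5.5]
width: 0.0483
gripper_force: 65.5
shift m [0.5261 0.1546 0.0112] turn /30deg [-0.001 -0.006 -0.094] t 6.2
```

```bash
python3 -m creep '[0,0,-0.09,0.02,0.006,0,0.7, 0,0,-0.09,0.06,0.018,0,0.7, 0,0,-0.09,0.105,0.031,0,0.7, 0,0,-0.09,0.15,0.044,0,0.7, 0,0,-0.09,0.195,0.057,0,0.7, 0,0,-0.09,0.24,0.07,0,0.7, 0,0,-0.09,0.285,0.083,0,0.7, 0,0,-0.09,0.33,0.097,0,0.7]';python3 -m creep '[0,0,0,0.045,0.013,0,0.7, 0,0,0,0.09,0.026,0,0.7, 0,0,0,0.135,0.04,0,0.7, 0,0,0,0.17,0.05,0.005,0.7, 0,0,0,0.19,0.056,0.01,0.7, 0,0,0,0.196,0.0576,0.01,0.7, 0,0,0,0.196,0.0576,0.01,0.7]';python3 -c "
from h import *
plan([.5369,.236,.25],[3.1416,0,1.672])
plan([.5369,.236,.0555],[3.1416,0,1.672])"
```

```text
time_s: 7.0
tool_pos: [0.4907, 0.0353, 0.2594]
orientation: [-3.138, -0.003, 1.666]
contact_force: [0.7, -0.5, -6.0]
width: 0.0479
gripper_force: 65.6
time_s: 7.7
tool_pos: [0.5295, 0.2342, 0.2491]
orientation: [-3.138, 0.0, 1.668]
contact_force: [-0.5, 0.5, -6.2]
width: 0.0486
gripper_force: 65.5
shift m [ 0.0011  0.0076 -0.0009] turn /30deg [-0.006  0.    -0.009] t 7.7
shift m [0.0011 0.0082 0.1936] turn /30deg [-0.006  0.    -0.009] t 7.7
```

```bash
python3 -m creep '[0,0,-0.01,0.001,0.008,0.04,0.7, 0,0,-0.01,0.001,0.008,0.08,0.7, 0,0,-0.01,0.001,0.008,0.12,0.7, 0,0,-0.01,0.001,0.008,0.15,0.7, 0,0,-0.01,0.001,0.008,0.17,0.7, 0,0,-0.01,0.001,0.008,0.174,0.7, 0,0,-0.01,0.001,0.008,0.174,0.7, 0,0,-0.01,0.001,0.008,0.174,0.7]';python3 - <<'E'
from h import *
plan([.5369,.236,.0555],[3.1416,0,1.672])
a,d,C=shot('wrist');b,d2,C2=shot('top')
cv2.imwrite('pics/w5.png',np.hstack([cv2.resize(a,(480,360)),cv2.resize(b[120:225,150:250],(320,360),interpolation=cv2.INTER_CUBIC)])[:,:,::-1])
E
```

```text
time_s: 8.5
tool_pos: [0.5393, 0.2354, 0.0786]
orientation: [3.138, -0.001, 1.671]
contact_force: [1.9, 0.8, -5.6]
width: 0.0488
gripper_force: 65.4
shift m [ 0.0008 -0.0024  0.023 ] turn /30deg [ 0.007 -0.001 -0.002] t 8.5
```

View pics/w5.png

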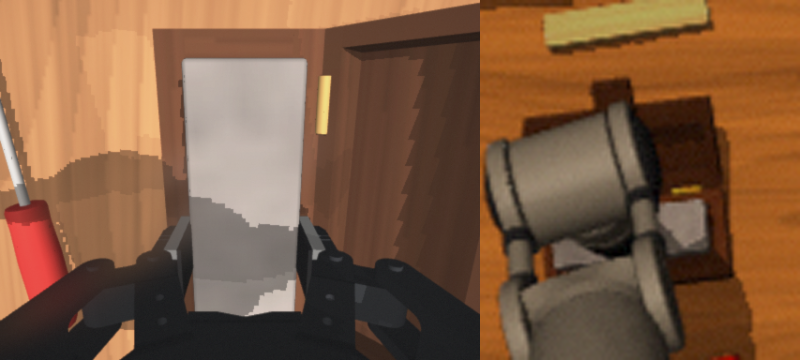

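The wrist half shows the stone, columns 183–307, over the bed with its edges parallel to it. I'll take out the last 2.4 mm and ease it down.

```bash
python3 -m creep '[0.005,0,0,0.001,-0.002,0,0.7, 0.005,0,0,0.001,-0.002,0,0.7, 0.005,0,0,0.001,-0.002,0.005,0.7, 0.005,0,0,0.001,-0.002,0.01,0.7, 0.005,0,0,0.001,-0.002,0.01,0.7, 0.005,0,0,0.001,-0.002,0.01,0.7]';python3 -c "
from h import *
plan([.5369,.236,.0555],[3.1416,0,1.672])"
```

```text
time_s: 9.2
tool_pos: [0.536, 0.2365, 0.0667]
orientation: [-3.14, 0.0, 1.672]
contact_force: [0.1, 0.9, -5.9]
width: 0.0482
gripper_force: 65.5
shift m [-0.0006  0.0009  0.0112] turn /30deg [-0.003  0.    -0.   ] t 9.2
```

```bash
python3 -m creep '[0,0,0,0,0.001,0.002,0.7, 0,0,0,0,0.001,0.004,0.7, 0,0,0,0,0.001,0.006,0.7, 0,0,0,0,0.001,0.008,0.7, 0,0,0,0,0.001,0.0095,0.7, 0,0,0,0,0.001,0.0095,0.7, 0,0,0,0,0.001,0.0095,0.7]';python3 -c "
from h import *
plan([.5369,.236,.0555],[3.1416,0,1.672])"
```

```text
time_s: 9.9
tool_pos: [0.5372, 0.2367, 0.0576]
orientation: [-3.141, -0.0, 1.672]
contact_force: [1.2, -0.0, -6.2]
width: 0.0484
gripper_force: 65.6
shift m [-0.0007 -0.0003  0.0021] turn /30deg [-0.002 -0.    -0.   ] t 9.9
```

```bash
python3 -m creep '[0,0,0,-0.001,0,0.0015,0.7, 0,0,0,-0.001,0,0.002,0.7, 0,0,0,-0.001,0,0.0025,0.7, 0,0,0,-0.001,0,0.0025,0.7]'
```

```text
time_s: 10.3
tool_pos: [0.5375, 0.2358, 0.0563]
orientation: [3.141, -0.0, 1.672]
contact_force: [-3.5, -0.3, 5.3]
width: 0.0484
gripper_force: 66.8
```

Contact with the floor: the vertical force went from -6 to +5 N with the stone's underside at about 20 mm. I'll release by opening a little and retreat.

```bash
python3 -m creep '[0,0,0,0,0,0,0.4, 0,0,0,0,0,0,0.34, 0,0,0,0,0,0,0.34, 0,0,0,0,0,0,0.34]'; python3 -m creep '[0,0,0,0,0,-0.015,0.34, 0,0,0,0,0,-0.045,0.34, 0,0,0,-0.03,0,-0.09,0.34, 0,0,0,-0.03,0,-0.13,0.34, 0,0,0,-0.05,0,-0.16,0.34, 0,0,0,-0.05,0,-0.16,0.34]'; python3 - <<'E'
from h import *
o=ctrl.get_obs();p,d,C=shot('wrist');i=ctrl.camera_info('wrist')
cv2.imwrite('pics/w6.png',cv2.resize(p[:,:,::-1],(800,600),interpolation=cv2.INTER_CUBIC));np.savez('pics/w6.npz',p=p,d=d,C=C,W=T(o)@i['hand_eye'])
print(o['q'])
m=(abs(C[...,2]-.052)<.005)&(abs(C[...,0]-.537)<.045)&(abs(C[...,1]-.236)<.1)
n_,lab,st,_=cv2.connectedComponentsWithStats(m.astype('u1'));k=1+st[1:,4].argmax();Q=C[lab==k]
print(cv2.minAreaRect((Q[:,:2]*1000).astype('f4')));A=np.c_[Q[:,:2]-[.537,.236],np.ones(len(Q))];print(np.linalg.lstsq(A,Q[:,2],rcond=None)[0])
E
```

```text
time_s: 10.7
tool_pos: [0.5375, 0.2357, 0.0552]
orientation: [-3.141, -0.0, 1.672]
contact_force: [-0.2, -0.5, -0.7]
width: 0.0564
gripper_force: 0.0
time_s: 11.3
tool_pos: [0.545, 0.1847, 0.2202]
orientation: [3.133, -0.0, 1.67]
contact_force: [0.2, 0.5, 0.1]
width: 0.0567
gripper_force: 0.0
[ 1.93930750e-01  4.56402770e-01  1.44045691e+00 -6.45675677e-04
  1.23602868e+00  9.47154291e-02]
((537.6605224609375, 236.6495361328125), (50.178653717041016, 160.12301635742188), 5.782283782958984)
[ 0.00025154 -0.00036335  0.0515253 ]
```

View pics/w6.png

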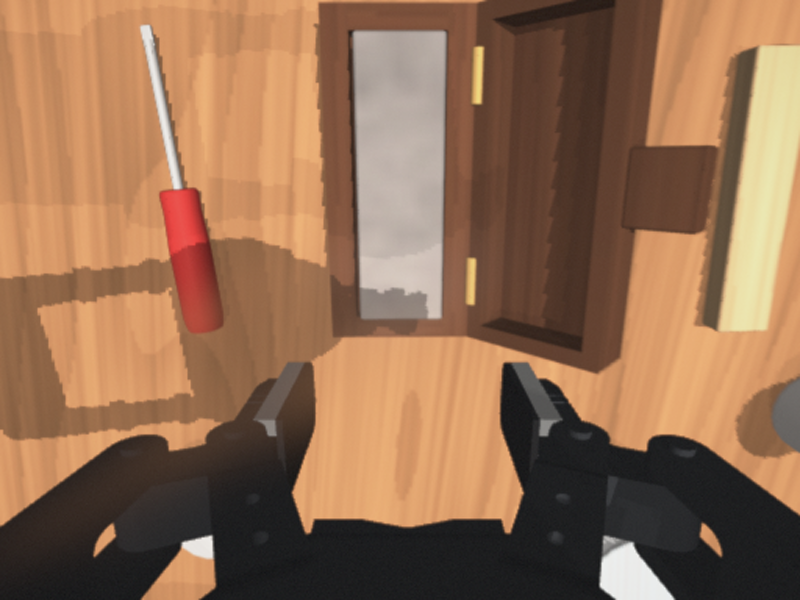

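The stone lies flat in the bed: centre (0.5377, 0.2366), yaw 5.8°, and the lid is still open. In this view the tongue is at about (670,188). I'll measure the lid angle from both places of the wrist camera.

```bash
cat >>h.py <<'E'
B=np.array([.537,.236]);A0=.101;ex=np.array([np.cos(A0),np.sin(A0)]);ey=np.array([-ex[1],ex[0]])
def grip(phi,lift=.002): # TCP target, tool down, grasp point at lid_grip+lift
    c,s=np.cos(phi),np.sin(phi);x=.044-.112*c+.016*s;z=.032+.112*s+.016*c
    return np.r_[B+ex*x,z+.003+lift]
E
python3 - <<'E'
from h import *
for f,(u0,u1,v0,v1) in(('w6',(636,706,155,222)),('w1',(628,685,226,280))):
    C=np.load(f'pics/{f}.npz')['C'];P=C[int(v0/1.56):int(v1/1.56),int(u0/1.56):int(u1/1.56)].reshape(-1,3)
    X=(P[:,:2]-B)@ex;Y=(P[:,:2]-B)@ey;m=abs(P[:,2]-np.median(P[:,2]))<.03;X,Y,Z=X[m],Y[m],P[m,2]
    a,b=np.polyfit(X,Z,1);print(f,'slope phi',np.pi-np.arctan(a),'X,Z centre',X.mean(),Z.mean(),'Y',Y.min(),Y.max(),'max Z',Z.max())
    # local coords for candidate phi
    phi=np.pi-np.arctan(a);c,s=np.cos(phi),np.sin(phi);dx,dz=X-.044,Z-.032
    print('  local x',np.percentile(dx*c-dz*s,[1,99]),'local z',np.median(dx*s+dz*c))
print(grip(2.2))
E
```

```text
w6 slope phi 2.393372643548784 X,Z centre 0.12788410314952656 0.1011309365630688 Y -0.015026358422501497 0.01643941656433422 max Z 0.11208945491712594
  local x [-0.12346248 -0.09230958] local z 0.006378800785183512
w1 slope phi 2.3906885435569474 X,Z centre 0.1280050980355849 0.10125458570511131 Y -0.014905625588151263 0.018635251293232312 max Z 0.11202299733323373
  local x [-0.12357654 -0.092749  ] local z 0.00665811432242697
[0.65922201 0.24838657 0.11813558]
```

```bash
python3 -m creep '[0,0,-1,0,0,0,0.2, 0,0,-1,0,0,0,0.2, 0,0,-1,0,0,0,0.2, 0,0,-1,0,0,0,0.2]' 20; python3 -m creep '[0,0,-1,0,0,0,0.2, 0,0,-1,0,0,0,0.2, 0,0,-1,0,0,0,0.2, 0,0,-1,0,0,0,0.2]'; python3 -c "
from h import *
g=grip(2.385);print(g);plan(g+[0,0,.08],[3.1416,0,A0+np.pi])"
```

```text
time_s: 11.75
tool_pos: [0.5416, 0.1863, 0.2132]
orientation: [-3.138, -0.002, 2.201]
contact_force: [0.5, 0.2, 0.1]
width: 0.0684
gripper_force: 0.0
time_s: 12.15
tool_pos: [0.5416, 0.1864, 0.2132]
orientation: [-3.14, -0.004, 2.725]
contact_force: [-0.1, -0.1, 0.2]
width: 0.0685
gripper_force: 0.0
[0.67273198 0.24975574 0.10224727]
shift m [-0.0943  0.1111  0.0304] turn /30deg [-0.002 -0.008 -0.989] t 12.15
```

```bash
python3 -m creep '[0,0,-0.99,-0.03,0.035,0,0.2, 0,0,-0.99,-0.06,0.07,0,0.2, 0,0,-0.99,-0.094,0.111,0.01,0.2, 0,0,-0.99,-0.094,0.111,0.03,0.2, 0,0,-0.99,-0.094,0.111,0.03,0.2, 0,0,-0.99,-0.094,0.111,0.03,0.2]'; python3 - <<'E'
from h import *
plan(grip(2.385),[3.1416,0,A0+np.pi])
p,d,C=shot('wrist');cv2.imwrite('pics/w7.png',p[:,:,::-1])
E
```

```text
time_s: 12.75
tool_pos: [0.6724, 0.2487, 0.183]
orientation: [-3.141, -0.005, -3.048]
contact_force: [0.3, -0.4, 0.5]
width: 0.0682
gripper_force: 0.0
shift m [-0.0009  0.0011  0.0808] turn /30deg [-0.001 -0.01  -0.013] t 12.75
```

View pics/w7.png

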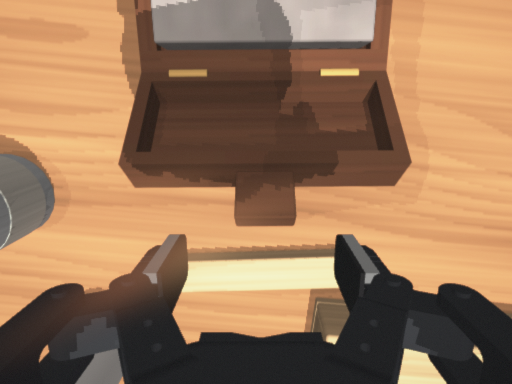

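The tongue spans columns 235–296, midway between the fingers at 187 and 336. I'll descend and pinch lightly.

```bash
python3 -m creep '[0,0,0,0,0.001,0.035,0.2, 0,0,0,0,0.001,0.065,0.2, 0,0,0,0,0.001,0.08,0.2, 0,0,0,0,0.001,0.08,0.2, 0,0,0,0,0.001,0.08,0.8, 0,0,0,0,0.001,0.08,0.8, 0,0,0,0,0.001,0.08,0.8, 0,0,0,0,0.001,0.08,0.8]' 20; python3 - <<'E'
from h import *
o=ctrl.get_obs();g0=grip(2.385);t=np.array(o['tool_pos']);print(t-g0)
R=T(o)[:3,:3]
for ph in np.arange(2.385,-.01,-.15): print(round(ph,3),(R.T@(grip(ph)-g0)).round(4))
E
```

```text
time_s: 13.6
tool_pos: [0.6747, 0.2515, 0.1079]
orientation: [3.139, 0.005, -3.045]
contact_force: [0.3, 5.0, 1.8]
width: 0.0392
gripper_force: 27.4
[0.00195797 0.00173583 0.00566271]
2.385 [0. 0. 0.]
2.235 [ 0.0107 -0.     -0.0131]
2.085 [ 0.0233 -0.     -0.0245]
1.935 [ 0.0374 -0.0001 -0.0339]
1.785 [ 0.0528 -0.0001 -0.041 ]
1.635 [ 0.0691 -0.0002 -0.0458]
1.485 [ 0.0859 -0.0003 -0.0481]
1.335 [ 0.1028 -0.0003 -0.0479]
1.185 [ 0.1195 -0.0004 -0.0451]
1.035 [ 0.1357 -0.0005 -0.0398]
0.885 [ 0.1508 -0.0006 -0.0323]
0.735 [ 0.1647 -0.0007 -0.0225]
0.585 [ 0.1769 -0.0008 -0.0108]
0.435 [ 0.1873 -0.0009  0.0027]
0.285 [ 0.1955 -0.001   0.0175]
0.135 [ 0.2014 -0.001   0.0334]
```

```bash
python3 -m creep '[0,0,0,0.005,0.001,-0.007,0.8, 0,0,0,0.011,0.001,-0.013,0.8, 0,0,0,0.017,0.001,-0.019,0.8, 0,0,0,0.023,0.001,-0.0245,0.8, 0,0,0,0.023,0.001,-0.0245,0.8]'; python3 - <<'E'
from h import *
o=ctrl.get_obs();print(o['tool_pos']-grip(2.085),o['contact_force'],o['ft_torque'])
E
```

```text
time_s: 14.1
tool_pos: [0.6502, 0.2491, 0.1314]
orientation: [3.14, 0.001, -3.045]
contact_force: [1.3, 4.1, 0.5]
width: 0.0397
gripper_force: 27.1
[0.00078518 0.00171537 0.00474345] [1.29898596 4.14183344 0.46669691] [ 0.64912165 -0.30195822  0.02123327]
```

```bash
python3 -m creep '[0,0,0,0.014,0,-0.0094,0.8, 0,0,0,0.0295,0,-0.0165,0.8, 0,0,0,0.0458,0,-0.0213,0.8, 0,0,0,0.0626,0,-0.0236,0.8, 0,0,0,0.0795,0,-0.0234,0.8, 0,0,0,0.0962,0,-0.0206,0.8, 0,0,0,0.1124,0,-0.0153,0.8, 0,0,0,0.1124,0,-0.0153,0.8]'; python3 - <<'E'
from h import *
o=ctrl.get_obs();print(o['tool_pos']-grip(1.035),o['contact_force'],o['ft_torque'])
E
```

```text
time_s: 14.9
tool_pos: [0.5375, 0.2378, 0.1469]
orientation: [3.141, 0.0, -3.046]
contact_force: [-1.9, 2.5, 7.1]
width: 0.0398
gripper_force: 26.8
[-5.99768224e-05  1.72314246e-03  5.41859818e-03] [-1.92564913  2.54816604  7.10379999] [0.39521318 0.27942384 0.01690821]
```

```bash
python3 -m creep '[0,0,0,0.0151,0,0.0075,0.8, 0,0,0,0.029,0,0.0173,0.8, 0,0,0,0.0412,0,0.029,0.8, 0,0,0,0.0516,0,0.0425,0.8, 0,0,0,0.0565,0,0.05,0.8, 0,0,0,0.0598,0,0.0573,0.8, 0,0,0,0.063,0,0.065,0.8, 0,0,0,0.063,0,0.065,0.8]'; python3 - <<'E'
from h import *
o=ctrl.get_obs();print(o['tool_pos']-grip(.21),o['contact_force'],o['ft_torque'])
R=T(o)[:3,:3]
for f in(.1,0,-.02):print((R.T@(grip(f)-grip(.21))).round(4))
E
```

```text
time_s: 15.7
tool_pos: [0.4729, 0.2312, 0.0797]
orientation: [-3.141, -0.007, -3.046]
contact_force: [-9.3, 1.6, 6.2]
width: 0.0395
gripper_force: 39.4
[-0.00222974  0.0014822   0.0037256 ] [-9.30487601  1.60017489  6.17506955] [0.30644943 1.03877921 0.0334549 ]
[ 0.0036 -0.      0.0119]
[ 0.0056 -0.      0.023 ]
[ 0.0059 -0.      0.0253]
```

```bash
python3 -m creep '[0,0,0,0.003,0,0.006,0.8, 0,0,0,0.005,0,0.012,0.8, 0,0,0,0.007,0,0.017,0.8, 0,0,0,0.008,0,0.022,0.8, 0,0,0,0.008,0,0.024,0.8, 0,0,0,0.008,0,0.025,0.8, 0,0,0,0.008,0,0.025,0.8]'; python3 - <<'E'
from h import *
o=ctrl.get_obs();print(o['tool_pos']-grip(0),o['contact_force'],o['ft_torque'])
E
```

```text
time_s: 16.4
tool_pos: [0.4659, 0.2305, 0.0552]
orientation: [-3.141, -0.005, -3.046]
contact_force: [-6.4, 1.6, 3.1]
width: 0.0395
gripper_force: 42.8
[-0.00347357  0.00134074  0.00218669] [-6.41938575  1.60296972  3.12105   ] [ 0.24720282  0.64857595 -0.02365618]
```

```bash
python3 -m creep '[0,0,0,0,0,0.002,0.8, 0,0,0,0,0,0.004,0.8, 0,0,0,0,0,0.004,0.8]'; python3 - <<'E'
from h import *
p,d,C=shot('wrist');cv2.imwrite('pics/w8.png',p[:,:,::-1]);np.savez('pics/w8.npz',C=C,d=d)
X=(C[...,:2]-B)@ex;Y=(C[...,:2]-B)@ey;Z=C[...,2];m=(d>0)&(X<.035)&(X>-.035)&(abs(Y)<.09)&(Z<.12)&(Z>.03)
print(m.sum(),np.polyfit(X[m],Z[m],1))
E
```

```text
time_s: 16.7
tool_pos: [0.4653, 0.2304, 0.051]
orientation: [-3.141, -0.006, -3.046]
contact_force: [-7.8, 2.5, 2.9]
width: 0.0394
gripper_force: 43.5
138 [-0.22114189  0.06338852]
```

```bash
python3 -m creep '[0,0,0,0,0,0.002,0.8, 0,0,0,0,0,0.004,0.8, 0,0,0,0,0,0.004,0.8]';  python3 -m creep '[0,0,0,0,0,0.002,0.8, 0,0,0,0,0,0.003,0.8, 0,0,0,0,0,0.003,0.8]'
```

```text
time_s: 17.05
tool_pos: [0.4649, 0.2304, 0.0469]
orientation: [-3.141, -0.007, -3.045]
contact_force: [-9.3, 2.2, 3.5]
width: 0.0392
gripper_force: 44.3
time_s: 17.35
tool_pos: [0.4647, 0.2304, 0.0439]
orientation: [-3.141, -0.008, -3.045]
contact_force: [-9.8, 2.5, 4.2]
width: 0.0396
gripper_force: 44.9
```

View pics/w8.png

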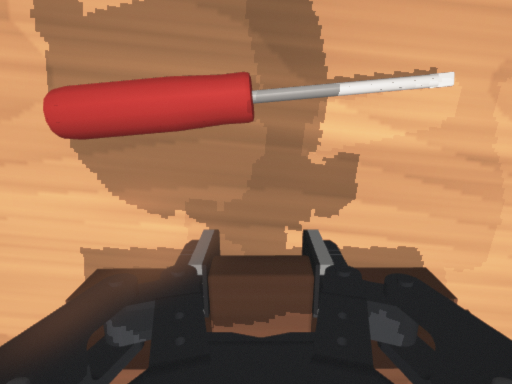

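```bash
python3 - <<'E'
from h import *
p,d,C=shot('wrist');X=(C[...,:2]-B)@ex;Y=(C[...,:2]-B)@ey
for v in range(244,330,6):print(v,X[v,260].round(4),C[v,260,2].round(4), X[v,235].round(4),C[v,235,2].round(4))
for v in(275,285,300):print(v,[(C[v,u].round(3).tolist()) for u in(90,130,400,430)])
E
```

```text
244 -0.0633 -0.0006 -0.0634 -0.0003
250 -0.0596 -0.0007 -0.0598 -0.0003
256 -0.0799 0.0475 -0.0795 0.0467
262 -0.0798 0.0525 -0.0794 0.0516
268 -0.0788 0.0554 -0.0793 0.0563
274 -0.0786 0.0594 -0.079 0.06
280 -0.0762 0.0595 -0.0767 0.0604
286 -0.0736 0.0594 -0.0738 0.0596
292 -0.0714 0.0598 -0.072 0.0607
298 -0.0684 0.0591 -0.0683 0.0588
304 -0.0658 0.0591 -0.0651 0.058
310 -0.0635 0.0594 -0.0626 0.0581
316 -0.0606 0.0591 -0.0601 0.0584
322 -0.0583 0.0596 -0.0579 0.059
328 -0.0545 0.0582 -0.0556 0.0596
275 [[0.503, 0.134, -0.001], [0.457, 0.185, 0.071], [0.448, 0.273, 0.071], [0.483, 0.328, 0.001]]
285 [[0.502, 0.14, 0.01], [0.457, 0.187, 0.076], [0.449, 0.271, 0.076], [0.484, 0.322, 0.011]]
300 [[0.459, 0.179, 0.083], [0.462, 0.188, 0.077], [0.451, 0.27, 0.08], [0.449, 0.277, 0.084]]
```

The tongue's end is at X=-79.5 mm and level, but its top is about 3 mm higher than it should be when shut, so it slipped a little in the pads. I'll let go and check the lid from above. Then I'll press it gently with closed fingers.

```bash
python3 -m creep '[0,0,0,0,0,0,0.2, 0,0,0,0,0,0,0.2, 0,0,0,0,0,0,0.2, 0,0,0,0,0,-0.04,0.2, 0,0,0,0,0,-0.08,0.2, 0,0,0,0,0,-0.12,0.5, 0,0,0,-0.04,0,-0.14,1, 0,0,0,-0.07,0,-0.14,1]';  python3 -m creep '[0,0,0,-0.05,0,-0.05,1, 0,0,0,-0.1,0,-0.07,1, 0,0,0,-0.1,0,-0.07,1, 0,0,0,-0.1,0,-0.07,1]'; python3 - <<'E'
from h import *
p,d,C=shot('wrist');cv2.imwrite('pics/w9.png',p[:,:,::-1])
X=(C[...,:2]-B)@ex;Y=(C[...,:2]-B)@ey;Z=C[...,2];m=(d>0)&(X<.035)&(X>-.035)&(abs(Y)<.09)&(Z<.12)&(Z>.04)
print(m.sum(),np.polyfit(X[m],Z[m],1))
m=(d>0)&(X<-.05)&(X>-.075)&(abs(Y)<.015)&(Z<.12)&(Z>.04);print(m.sum(),np.median(Z[m]))
plan(np.r_[B-ex*.03,.12],[3.1416,0,A0+np.pi])
E
```

```text
time_s: 18.2
tool_pos: [0.5408, 0.238, 0.1887]
orientation: [3.14, 0.008, -3.046]
contact_force: [0.4, 0.5, -1.1]
width: 0.0252
gripper_force: 0.0
time_s: 18.6
tool_pos: [0.6401, 0.2466, 0.2549]
orientation: [3.141, 0.003, -3.047]
contact_force: [-0.3, 0.4, -0.3]
width: -0.0001
gripper_force: 0.0
16603 [-0.03437524  0.06509162]
8 0.057559895382933185
shift m [ 0.1315 -0.0013  0.1335] turn /30deg [-0.    -0.001 -0.012] t 18.65
```

The lid is still about 0.034 rad open, so I'll press it down with closed fingers near the free edge.

```bash
python3 -m creep '[0,0,0,0.04,-0.001,0.03,1, 0,0,0,0.08,-0.001,0.07,1, 0,0,0,0.12,-0.001,0.11,1, 0,0,0,0.1315,-0.001,0.1335,1, 0,0,0,0.1315,-0.001,0.1335,1, 0,0,0,0.1315,-0.001,0.1335,1]';  python3 -m creep '[0,0,0,0,0,0.012,1, 0,0,0,0,0,0.022,1, 0,0,0,0,0,0.029,1, 0,0,0,0,0,0.031,1, 0,0,0,0,0,0.033,1, 0,0,0,0,0,0.033,1]'
```

```text
time_s: 19.25
tool_pos: [0.5057, 0.2336, 0.1206]
orientation: [-3.141, -0.002, -3.045]
contact_force: [1.1, -1.2, 0.6]
width: 0.0001
gripper_force: 0.0
time_s: 19.85
tool_pos: [0.5065, 0.2336, 0.0873]
orientation: [3.142, -0.001, -3.046]
contact_force: [0.6, -0.8, -0.6]
width: 0.0002
gripper_force: 0.0
```

```bash
python3 -m creep '[0,0,0,0,0,0.001,1, 0,0,0,0,0,0.002,1, 0,0,0,0,0,0.002,1]';  python3 -m creep '[0,0,0,0,0,0.001,1, 0,0,0,0,0,0.002,1, 0,0,0,0,0,0.002,1]'
```

```text
time_s: 20.15
tool_pos: [0.5065, 0.2336, 0.0861]
orientation: [3.141, -0.0, -3.046]
contact_force: [-1.5, 0.2, 4.0]
width: 0.0001
gripper_force: 2.2
time_s: 20.45
tool_pos: [0.5065, 0.2337, 0.0859]
orientation: [3.141, 0.001, -3.046]
contact_force: [-6.6, -2.4, 20.4]
width: -0.0002
gripper_force: 9.8
```

It's firm at 20 N with the fingertips at 63.9 mm, which is the shut lid's top. I'll lift off and verify.

```bash
python3 -m creep '[0,0,0,0,0,-0.02,1, 0,0,0,0,0,-0.05,1, 0,0,0,-0.04,0,-0.1,1, 0,0,0,-0.08,0,-0.14,1, 0,0,0,-0.13,0,-0.17,1, 0,0,0,-0.13,0,-0.17,1]'; python3 - <<'E'
from h import *
p,d,C=shot('wrist')
X=(C[...,:2]-B)@ex;Y=(C[...,:2]-B)@ey;Z=C[...,2];m=(d>0)&(X<.035)&(X>-.035)&(abs(Y)<.09)&(Z<.12)&(Z>.04)
print(m.sum(),np.polyfit(X[m],Z[m],1))
t,dt,Ct=shot('top');t0=np.load('pics/top0.npz')['p']
cv2.imwrite('pics/end.png',cv2.resize(t[50:280,140:400,::-1],(680,600)));print(ctrl.get_obs()['contact_force'])
E
```

```text
time_s: 21.05
tool_pos: [0.6388, 0.246, 0.2566]
orientation: [3.141, 0.005, -3.046]
contact_force: [-0.5, -0.3, -0.6]
width: -0.0001
gripper_force: 0.0
16149 [-0.000516    0.06358776]
[-0.08993955 -0.43864518 -1.30324837]
```

View pics/end.png

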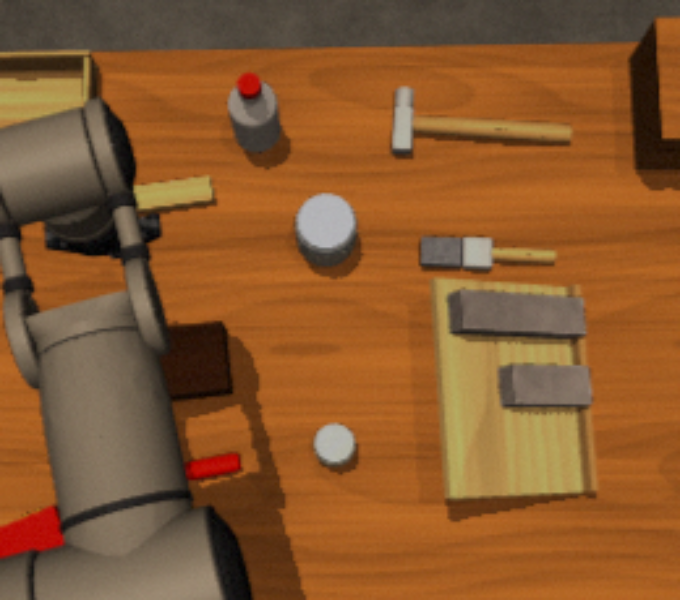

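The lid is level, with a slope of -0.0005 rad and its top at 63.6 mm. The long and short stones are still in place at (518,313) and (547,386), and the rest of the bench that can be seen looks undisturbed.

```bash
python3 -c "
from rig import ctrl
print(ctrl.sign_off())"
```

```text
the job is handed in; nothing more can be done
None
```

The 160 mm stone lies flat in the case's bed, the lid is fully shut and let go, the other two stones are still on the rack, and the job is handed in at about 21 s of the 64 s allowed; no verdict came back.

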